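Find where the till binds and back it off

ROBOT

A 7-joint arm with a two-finger parallel gripper is mounted at the origin on the work surface. World frame = base frame: x ahead of the robot, y to its left, z up, the work surface at z = 0. Lengths are in mm, angles in rad, forces in N, time in s.
With the tool pointing down it reaches from about 400 to 875 mm from the base axis. Payload 19.3 kg.
Tool frame: the origin (TCP) lies at the very end of the fingers, on their centre line; the grasp point (between the pads) lies 19 mm behind it; x points along the fingers, y is the direction in which the jaws open and shut, and the axes are right-handed (so a half turn about x gives the same grasp; the last joint's range is limited). The gripper opens to 85 mm and grips with 20 to 120 N. Pads are 22 mm wide; open, the fingers measure 114 mm over their backs; the gripper's body (76 mm by 85 mm) begins 54 mm behind the grasp point. The pads swing forward as they close: fully open they stand 13 mm farther back than shut.
Start: joints at [1.073, 0.521, -0.036, 1.599, 0.021, 1.021, -0.113], TCP at [259.266, -568.679, 231.291] pointing down, gripper open.
Joint ranges: [-2.91, 2.91], [-0.3, 2.13], [-1.5, 1.42], [0.17, 2.43], [-1.26, 4.41], [0.16, 1.93], [-2.52, 2.52]. Speed limits (rad/s): [1.89, 1.89, 2.39, 2.39, 3.01, 3.01, 3.01].

INTERFACE

Orientations are given as a rotation vector (axis times angle).
In Python, from rig import ctrl, eyes gives the robot as it stands. The module is installed in compiled form; this text tells all that it offers.
- The arm moves only by the tool move_arm, never from a script. Its argument "rows" is a list that holds one entry, the list of rows, each a list of 4 numbers: the shift along the tool's x, y, z in units of 25 mm (1.0 is 25 mm), then the turn about the tool's x in units of 5 degrees (1.0 is 5 degrees). In form: [[[dx, dy, dz, roll], ...]]. A call has 1 to 12 rows; each row shifts and turns the commanded pose from where the row before left it, along the tool's axes as they then stand; what a row does not reach is not made up. A row lasts 1/12 s, in which the tool goes at most 41.7 mm and 7.16 degrees, less where a joint would pass 70% of its speed; a pose out of reach is approached as far as the arm can. A call is refused whole if a number of a shift passes 1 or a number of a turn 1, either way. A call with a gripper value outside its range is refused whole. "hand" is the finger opening in mm, from 0 to 85.4, set as the call begins (left out, the last holds). The fingers move at their own pace and stop on an object; "squeeze" is the grip in N (left out, the last holds). Time passes only in rows, so rows that do not move let the fingers close. It gives the time, the measured TCP pose, the force and the opening at its end, in the units of the state.
- ctrl.observe(): the state, without advancing time (a new reading comes with each control period).
- eyes.camera(name): name is "scene" or "top" or "wrist"; returns (picture, depth): 480x640x3 uint8, red, green, blue; 480x640 float32, mm along the optical axis (not along the pixel's ray), 0 where there is no reading.
- eyes.camera_model(name): a dict with "mtx" (3x3 intrinsics, pixels), "R" (3x3) and "t" (3): a world point X has camera coordinates R X + t. Camera axes: x right, y down, z forward; pixel columns grow to the right and rows downward; lengths in mm; the calibration is good to about 2 mm. A picture is of the moment at which its call begins: read the wrist's pose just before it. camera_model takes no time and is no camera call; for the wrist camera it gives the pose at the moment of the call.
- ctrl.job_done(): hands the job in, once; it reports no verdict.
The state is a dict: "time": time; "q": joint angles; "qvel": joint speeds; "tau": joint torques, N m; "eef_pos": TCP position; "orientation": TCP orientation; "contact_force": force on the tool from outside, world axes, zero at the start; "torque": the same for the moment, N m; "opening": finger opening in mm.
Only numpy, scipy, OpenCV 4.12 (cv2) and the standard library are available. Lean on these libraries where they do the work, as an engineer would, in place of code of your own. Each camera call takes 0.05 s, during which the arm holds its last target. There are 200 camera calls.

TASK

In the open wooden chest two trays slide in side-by-side lanes. Slide the one with the flat bar handle away from you along its lane until it binds against the brass saddle on the centre rail, then back it off so that a gap of about 40 mm is left between tray and saddle, and let go. Keep the tray down in its lane, and leave the round-knob tray where it is.

Things in the scene. Friction and masses are not known exactly. Their poses are not given: they have to be found in the camera images.
- chest: Fixed open wooden chest 336 x 222 mm, walls 85 mm high. Origin: on the table under the middle of the 8 mm centre rail, which runs along x. +x points away from the robot (within 20 deg). Two lanes along x, y = 4 to 68 and -68 to -4 mm, x = -160 to 160 mm; lane floors 60 mm above the table, walls rise 25 mm above them. Parts gutter at y = 76 to 138 mm; open lid beyond, at y = 146 mm, 285 mm high.
- saddle: Fixed brass saddle straddling the chest's centre rail: 20 mm along x, 36 mm across, 32 mm high; it juts 14 mm into both lanes, so no tray can pass. Origin: its middle, at lane-floor height (60 mm above the table); axes parallel to the chest's; near face at x = -10 mm. Its place along the rail varies; both trays start on its near (-x) side.
- bar_till_grip (a point): Loose plywood tray to move, in either lane: 80 mm long (along it), 60 wide, 25 high, 0.25 kg, waxed, 2 mm play each side. Across its middle stands a flat wooden bar, 12 mm thick along the lane, 40 wide, top 75 above the lane floor. This point: bar's middle, 50 above the lane floor, 25 above the rim. The tray's far edge is 40 ahead: it meets the saddle with this point 50 before the saddle's origin.
- knob_till_grip (a point): The tray to leave alone, in the other lane: same plywood tray (80 x 60 x 25 mm), but with a round turned knob, 26 mm across, on a thin stem, its top 71 mm above the lane floor. This point is on the stem's axis, 50 mm above the lane floor.
Mind the look-alikes: they are no part of the job. Leave any turquoise look-alike of the part that bears bar_till_grip alone.

How it is judged (in metres and radians):
On the way:
1. the bar-handled tray has been slid up against the saddle (its edge within 5 mm of the saddle's near face), down in its lane (x of bar_till_grip in the frame of saddle between -0.055 and -0.04 m and z of bar_till_grip in the frame of saddle below 0.06 m), for 0.1 s.
At the end, for the whole second after the job is handed in: The bar-handled tray sits flat on the floor of its lane, its far edge 20 to 60 mm short of the saddle's near face; the knob tray is within 15 mm of where it started (x of bar_till_grip in the frame of saddle between -0.11 and -0.07 m and z of bar_till_grip in the frame of saddle between 0.044 and 0.056 m and (y of bar_till_grip in the frame of saddle between 0.03 and 0.042 m or y of bar_till_grip in the frame of saddle between -0.042 and -0.03 m) and angle between bar_till_grip's own z axis and vertical below 0.1 rad and distance of knob_till_grip from where it was at the start of the episode below 0.015 m); the robot touches nothing.
It fails at once if the bar-handled tray is lifted more than 20 mm off its lane floor (z of bar_till_grip in the frame of saddle above 0.07 m).
It fails at once if the knob tray is moved more than 20 mm (distance of knob_till_grip from where it was at the start of the episode above 0.02 m).
It also fails if it takes over 40 s, if anything falls off the work surface, if the arm or the gripper's body presses on something with over 40 N, if the wrist force passes 120 N, or if a joint passes its speed limit or range.

## Working session

There is one attempt and no reset: what is moved stays moved. The work goes in short steps, Python scripts to look and compute and a tool call to move; the robot and the scene stay as the last step left them, time stands still between calls to the robot, and variables do not carry over. Pictures are saved under pics/ and viewed, about 8 in all and at most 12, crops included, and the job is handed in when it is done.

Besides the shell and the picture viewer there is one more tool, called in YAML: its name, and indented under it one key for each argument. move_arm: Moves the arm, as the interface text tells. Its arguments: {"type":"object","properties":{"rows":{"type":"array","items":{"type":"array","items":{"type":"array","items":{"type":"number"}}}},"hand":{"type":"number"},"squeeze":{"type":"number"}},"required":["rows"]}

```bash
mkdir -p pics
python3 - <<'E'
from rig import ctrl, eyes
import cv2, numpy as np
s=ctrl.observe(); print(s['time'],s['eef_pos'],s['orientation'],s['opening'])
for n in ('scene','top'):
    p,d=eyes.camera(n); m=eyes.camera_model(n)
    cv2.imwrite(f'pics/{n}0.png',p[:,:,::-1]); np.savez(f'{n}0.npz',p=p,d=d,**m)
    print(n,m['mtx'].tolist(),(-m['R'].T@m['t']).round().tolist(),m['R'].round(2).tolist())
E
```

```text
0.0 [ 259.10469019 -568.37306464  230.70358095] [ 1.98518651  0.43245699 -1.98587855] 85.08198286399112
scene [[498.6143390071617, 0.0, 316.817693572862], [0.0, 498.6143390071617, 247.09835240063703], [0.0, 0.0, 1.0]] [952.0, -64.0, 777.0] [[-0.11, 0.99, -0.0], [0.79, 0.09, -0.61], [-0.61, -0.07, -0.79]]
top [[444.937767591983, 0.0, 315.71205294230606], [0.0, 444.937767591983, 238.54009317158616], [0.0, 0.0, 1.0]] [373.0, -116.0, 829.0] [[-0.03, -1.0, 0.02], [-1.0, 0.02, -0.05], [0.05, -0.02, -1.0]]
```

View pics/top0.png

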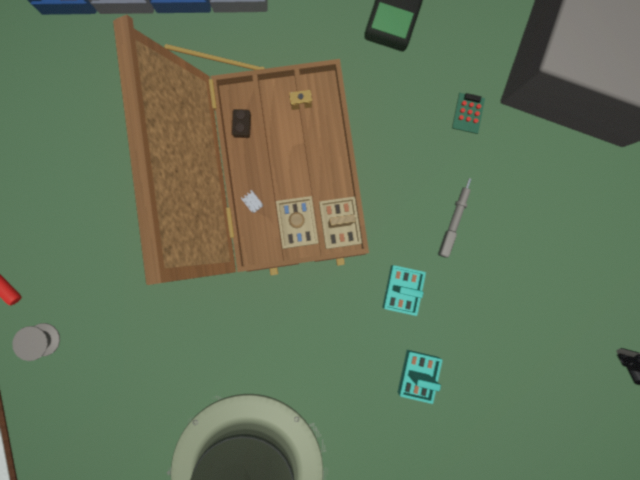

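View pics/scene0.png

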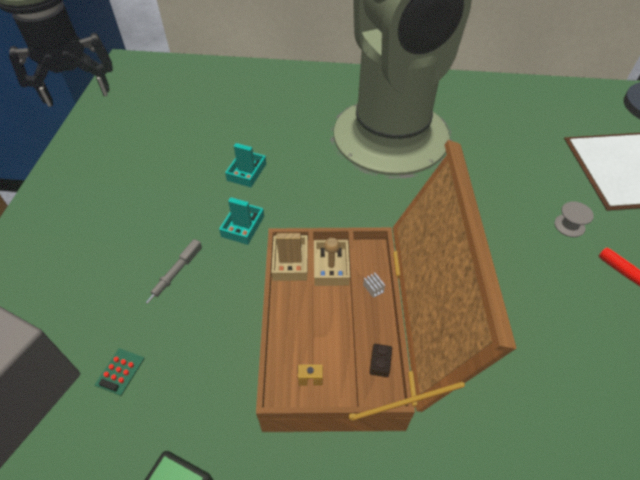

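Top view: the bar-handle tray is in the right-hand lane (bar about (341,220)), the knob tray is at (297,221), and the saddle is at (301,97). The turquoise look-alikes sit outside the chest. Next I'll measure using depth.

```bash
cat > h.py <<'E'
import numpy as np, cv2
def world(d,m):
    v,u=np.mgrid[:480,:640]; K=m['mtx']
    c=np.stack([(u-K[0,2])/K[0,0]*d,(v-K[1,2])/K[1,1]*d,d],-1)
    return (c-m['t'])@m['R']
def ray(uv,z,m):
    r=m['R'].T@np.linalg.inv(m['mtx'])@[uv[0],uv[1],1]; o=-m['R'].T@m['t']
    return o+r*(z-o[2])/r[2]
E
python3 - <<'E'
import numpy as np, cv2
from h import *
for n in ('top','scene'):
    f=np.load(n+'0.npz'); W=world(f['d'],f); hsv=cv2.cvtColor(f['p'],cv2.COLOR_RGB2HSV)
    print(n)
    xr=(W[...,0]>330)&(W[...,0]<720)&(W[...,1]>-260)&(W[...,1]<60)&(f['d']>0)
    for nm,mk in (('high',xr&(W[...,2]>115)&(W[...,2]<145)),('brass',xr&(hsv[...,0]>18)&(hsv[...,0]<32)&(hsv[...,1]>140)&(hsv[...,2]>90)),('z92',xr&(W[...,2]>88)&(W[...,2]<112)&(W[...,0]>520)),('rim',xr&(abs(W[...,2]-85)<4))):
        k,l,st,c=cv2.connectedComponentsWithStats(mk.astype('uint8'))
        for i in range(1,k):
            if st[i,4]>25:
                P=W[l==i]; r=cv2.minAreaRect(P[:,:2].astype('float32'))
                print(nm,st[i],'med',np.median(P,0).round(1),'rect',np.round(r[0],1),np.round(r[1],1),round(r[2],1))
f=np.load('top0.npz'); cv2.imwrite('pics/crop.png',cv2.resize(f['p'][50:285,200:380,::-1],None,fx=3.3,fy=2.5,interpolation=cv2.INTER_CUBIC))
E
```

```text
top
high [208  55  28  10 115] med [698.4  11.5 130.5] rect [699.3  11.9] [ 7.6 38.1] 7.5
high [ 190   65   37  210 2201] med [518.2  34.7 130.4] rect [524.1  35.4] [336.2  15. ] 6.4
high [288 212  16  16 203] med [ 439.2 -101.2  129.1] rect [ 439.9 -100.2] [23.8 24.1] 88.9
high [329 214  27  12 216] med [ 436.6 -173.3  134.8] rect [ 437.4 -173.7] [12.  39.9] 6.9
z92 [235  61  21   9  82] med [702.4 -21.2 100.5] rect [703.2 -21.5] [ 7.9 30.8] 2.8
z92 [201  71  22 105 736] med [613.8  35.1  97.4] rect [606.2  33.1] [172.4  14. ] 7.2
z92 [289  90  23  15 261] med [ 649.9 -111.8   92.1] rect [ 650.7 -112. ] [20.8 35.9] 6.9
rim [ 210   59  159  213 5820] med [ 506.2 -105.9   85.2] rect [541.9 -88.2] [342.3 225.5] 6.8
rim [231 109  19  27 380] med [612.7  -9.3  83.1] rect [612.7  -9. ] [29.4 44.7] 86.2
scene
high [ 400  207   36  186 2095] med [553.   38.4 130.4] rect [520.1  34.5] [323.5  14.4] 6.7
high [276 233  25  14 309] med [ 444.5 -172.8  131.6] rect [ 440.4 -173.7] [16.6 40.2] 9.5
high [324 238  15  16 191] med [ 447.6 -100.7  129. ] rect [ 444.4 -101.1] [23.2 23.3] 5.9
high [426 
[... 435 characters left out ...]
[402 297  22 100 821] med [613.5  34.9  97.7] rect [598.6  32.1] [157.6  13.7] 7.4
z92 [298 364  25  16 338] med [ 654.8 -111.4   92.8] rect [ 652.4 -111.4] [23.4 34.9] 7.2
z92 [411 400  21  12 134] med [690.   46.8  98.5] rect [689.8  46.4] [23.3 11.5] 55.5
z92 [359 407  24  11 116] med [707.  -21.5  99.8] rect [705.4 -21.5] [ 8.8 29.6] 5.1
rim [ 256  228  157  192 5713] med [ 545.4 -106.2   85.8] rect [543.7 -88.4] [345.5 225.1] 6.9
rim [278 255  23   5  64] med [ 445.8 -173.3   85.3] rect [ 445.7 -173.4] [ 5.3 38.5] 6.2
rim [370 344  22  29 501] med [616.8  -9.   83.5] rect [616.2  -8.6] [29.6 44.8] 85.8
rim [378 403  38  11 198] med [694.1  23.5  85.5] rect [696.2  16.6] [12.6 52.2] 20.5
```

View pics/crop.png

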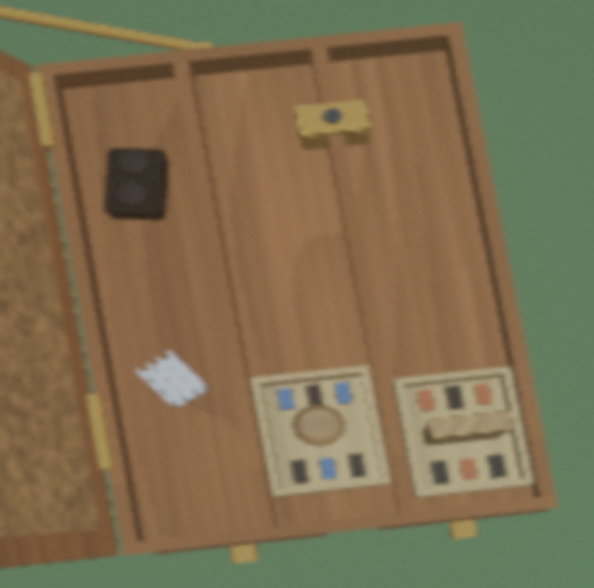

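```bash
cat > plan.py <<'E'
import numpy as np,sys
from scipy.spatial.transform import Rotation as Ro
from rig import ctrl
s=ctrl.observe(); R=Ro.from_rotvec(s['orientation']).as_matrix(); a=np.radians(6.9)
X=np.array([np.cos(a),np.sin(a),0])
if len(sys.argv)>3:
    t=np.array([float(v) for v in sys.argv[1:4]]); print('tool-axes units',(R.T@(t-s['eef_pos'])/25).round(2))
y=R[:,1]*np.sign(R[:,1]@X); 
print(s['time'],s['eef_pos'].round(1),'op',round(s['opening'],1),'F',s['contact_force'].round(1))
print('toolaxes',R.round(3).tolist(),'yaw of tool y minus chest x deg',np.degrees(np.arctan2(y[1],y[0]))-6.9,'q7',s['q'][6].round(2))
print('25mm along chest x in tool units',(R.T@X).round(3))
E
python3 plan.py 437.4 -173.7 190
```

```text
tool-axes units [  1.64 -11.41 -13.04]
0.1 [ 259.2 -568.4  230.8] op 85.6 F [ 0.7  0.  -0.3]
toolaxes [[-0.0, 0.415, -0.91], [0.001, -0.91, -0.415], [-1.0, -0.001, 0.0]] yaw of tool y minus chest x deg -72.38742881743143 q7 -0.11
25mm along chest x in tool units [-0.     0.303 -0.953]
```

move_arm:
  rows:
    - [[0, 0, 0, -1], [0, 0, 0, -1], [0, 0, 0, -1], [0, 0, 0, -1], [0, 0, 0, -1], [0, 0, 0, -1], [0, 0, 0, -1], [0, 0, 0, -1], [0, 0, 0, -1], [0, 0, 0, -1], [0, 0, 0, -1], [0, 0, 0, -1]]
  hand: 50

```text
time: 1.1
eef_pos: [259.1, -568.5, 230.9]
orientation: [1.277, 1.165, -1.276]
contact_force: [0.1, 0.9, 1.2]
opening: 49.6
```

move_arm:
  rows:
    - [[0, 0, 0, -1], [0, 0, 0, -1], [0, 0, 0, -0.48], [0, 0, 0, 0], [0, 0, 0, 0]]

```text
time: 1.52
eef_pos: [259.1, -568.6, 231.0]
orientation: [1.122, 1.263, -1.121]
contact_force: [-0.0, -0.7, 0.8]
opening: 49.9
```

```bash
python3 plan.py 437.4 -173.7 190
```

```text
tool-axes units [  1.65   8.95 -14.84]
1.5167 [ 259.1 -568.6  231. ] op 49.9 F [-0.  -0.7  0.8]
toolaxes [[-0.0, 0.993, 0.118], [0.001, 0.118, -0.993], [-1.0, -0.0, -0.001]] yaw of tool y minus chest x deg -0.09852606716157908 q7 1.0
25mm along chest x in tool units [-0.     1.    -0.002]
```

move_arm:
  rows:
    - [[0, 0.6, -0.95, 0], [0, 0.6, -0.95, 0], [0, 0.6, -0.95, 0], [0, 0.6, -0.95, 0], [0, 0.6, -0.95, 0], [0, 0.6, -0.95, 0], [0, 0.6, -0.95, 0], [0, 0.6, -0.95, 0], [0, 0.6, -0.95, 0], [0, 0.6, -0.95, 0], [0, 0.6, -0.95, 0], [0, 0.6, -0.95, 0]]

```text
time: 2.52
eef_pos: [404.0, -262.8, 231.4]
orientation: [1.121, 1.263, -1.122]
contact_force: [1.1, -0.8, 0.1]
opening: 49.8
```

move_arm:
  rows:
    - [[0.4, 0.4, -0.85, 0], [0.4, 0.45, -0.85, 0], [0.4, 0.45, -0.85, 0], [0.4, 0.45, -0.85, 0], [0, 0, 0, 0], [0, 0, 0, 0], [0, 0, 0, 0]]

```text
time: 3.1
eef_pos: [436.8, -174.9, 191.4]
orientation: [1.121, 1.263, -1.121]
contact_force: [0.0, -0.5, -0.2]
opening: 50.4
```

```bash
python3 plan.py 437.4 -173.7 97
python3 - <<'E'
from rig import eyes
import cv2,numpy as np
from h import *
p,d=eyes.camera('wrist'); m=eyes.camera_model('wrist'); np.savez('w1.npz',p=p,d=d,**m)
cv2.imwrite('pics/w1.png',p[:,:,::-1])
W=world(d,m); print('cam',(-m['R'].T@m['t']).round())
mk=(d>0)&(W[...,2]>112)&(W[...,2]<145)&(W[...,1]<-60)&(W[...,0]<560)
k,l,st,c=cv2.connectedComponentsWithStats(mk.astype('uint8'))
for i in range(1,k):
    if st[i,4]>100:
        P=W[l==i]; r=cv2.minAreaRect(P[:,:2].astype('float32')); print(st[i],np.median(P,0).round(1),r)
E
```

```text
tool-axes units [ 3.78  0.03 -0.05]
3.1 [ 436.8 -174.9  191.4] op 50.4 F [ 0.  -0.5 -0.2]
toolaxes [[-0.0, 0.993, 0.119], [-0.0, 0.119, -0.993], [-1.0, -0.0, 0.0]] yaw of tool y minus chest x deg -0.05889488189591674 q7 0.14
25mm along chest x in tool units [-0.     1.    -0.001]
cam [427. -97. 335.]
[ 322  118   46   48 1702] [ 439.9 -101.1  130.2] ((440.51470947265625, -101.50468444824219), (25.215627670288086, 25.250713348388672), 6.761033058166504)
[ 315  226   20   73 1410] [ 437.4 -170.3  135.4] ((437.8919372558594, -173.6884307861328), (11.772220611572266, 39.71057891845703), 7.0199055671691895)
```

View pics/w1.png

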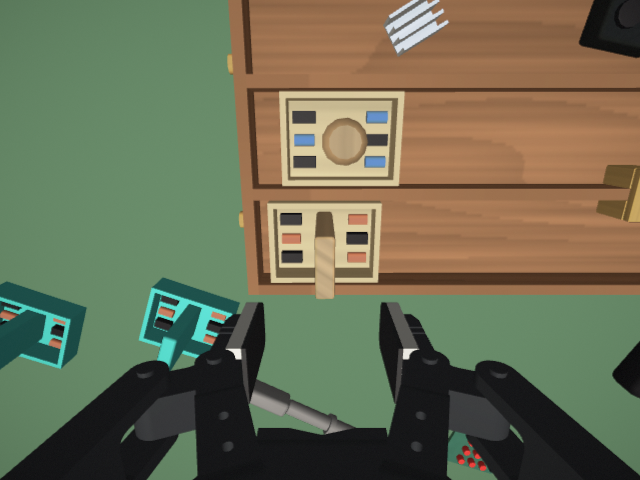

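The wrist view shows the bar at (325,250), centred between the open jaws, and its measured position (437.9, -173.7) agrees with the top view. I'll go down and grip it.

move_arm:
  rows:
    - [[0.75, 0.03, -0.05, 0], [0.75, 0, 0, 0], [0.75, 0, 0, 0], [0.75, 0, 0, 0], [0.5, 0, 0, 0], [0.25, 0, 0, 0], [0, 0, 0, 0], [0, 0, 0, 0]]

```text
time: 3.82
eef_pos: [437.5, -173.6, 98.0]
orientation: [1.121, 1.263, -1.121]
contact_force: [0.9, -0.2, -0.2]
opening: 49.9
```

move_arm:
  rows:
    - [[0, 0, 0, 0], [0, 0, 0, 0], [0, 0, 0, 0], [0, 0, 0, 0], [0, 0, 0, 0], [0, 0, 0, 0], [0, 0, 0, 0], [0, 0, 0, 0], [0, 0, 0, 0], [0, 0, 0, 0]]
  hand: 5
  squeeze: 30

```text
time: 4.65
eef_pos: [437.8, -173.3, 98.1]
orientation: [1.12, 1.263, -1.12]
contact_force: [-1.0, -0.2, 8.5]
opening: 11.7
```

move_arm:
  rows:
    - [[0, 0.3, 0, 0], [0, 0.6, 0, 0], [0, 0.6, 0, 0], [0, 0.7, 0, 0], [0, 0.7, 0, 0], [0, 0.7, 0, 0], [0, 0.7, 0, 0], [0, 0.7, 0, 0], [0, 0.6, 0, 0], [0, 0.4, 0, 0], [0, 0.2, 0, 0], [0, 0, 0, 0]]

```text
time: 5.65
eef_pos: [592.8, -154.2, 98.2]
orientation: [1.12, 1.263, -1.118]
contact_force: [2.2, -0.4, 4.9]
opening: 11.3
```

```bash
python3 plan.py
```

```text
5.65 [ 592.8 -154.2   98.2] op 11.3 F [ 2.2 -0.4  4.9]
toolaxes [[0.002, 0.993, 0.121], [-0.0, 0.121, -0.993], [-1.0, 0.002, 0.0]] yaw of tool y minus chest x deg 0.03268100916485572 q7 -0.02
25mm along chest x in tool units [0.002 1.    0.001]
```

move_arm:
  rows:
    - [[0, 0.2, 0, 0], [0, 0.12, 0, 0], [0, 0.06, 0, 0], [0, 0.06, 0, 0], [0, 0.06, 0, 0], [0, 0, 0, 0], [0, 0, 0, 0]]

```text
time: 6.23
eef_pos: [604.1, -153.1, 98.2]
orientation: [1.12, 1.263, -1.12]
contact_force: [-0.1, -0.4, 6.2]
opening: 11.6
```

move_arm:
  rows:
    - [[0, 0.06, 0, 0], [0, 0.06, 0, 0], [0, 0, 0, 0], [0, 0, 0, 0]]

```text
time: 6.57
eef_pos: [606.6, -153.0, 98.2]
orientation: [1.12, 1.263, -1.12]
contact_force: [-4.2, -1.1, 8.6]
opening: 11.6
```

move_arm:
  rows:
    - [[0, 0.06, 0, 0], [0, 0.04, 0, 0], [0, 0, 0, 0], [0, 0, 0, 0]]

```text
time: 6.9
eef_pos: [607.0, -153.1, 98.3]
orientation: [1.117, 1.266, -1.124]
contact_force: [-21.5, -0.2, 25.4]
opening: 11.5
```

```bash
cat > chk.py <<'E'
from rig import eyes
import cv2,numpy as np,sys
from h import *
n=sys.argv[1]
for cam in ('top','scene'):
    p,d=eyes.camera(cam); m=eyes.camera_model(cam); W=world(d,m)
    if cam=='scene': cv2.imwrite(f'pics/s{n}.png',p[180:440,230:530,::-1].repeat(2,0).repeat(2,1))
    for nm,lo,hi in (('high',115,145),('saddle',88,96)):
        mk=(d>0)&(W[...,2]>lo)&(W[...,2]<hi)&(W[...,1]<-60)&(W[...,1]>-215)&(W[...,0]>380)&(W[...,0]<690)
        k,l,st,c=cv2.connectedComponentsWithStats(mk.astype('uint8'))
        for i in range(1,k):
            if st[i,4]>60:
                P=W[l==i]; r=cv2.minAreaRect(P[:,:2].astype('float32')); print(cam,nm,st[i],np.median(P,0).round(1),np.round(r[0],1),np.round(r[1],1),round(r[2],1))
E
python3 chk.py 1; python3 plan.py
```

```text
top high [288 212  16  16 203] [ 439.3 -101.2  129.2] [ 439.8 -100.2] [23.8 24.1] 88.6
top saddle [289  92  16  13 117] [ 646.4 -101.7   92.1] [ 649.9 -105.8] [20.7 23.3] 6.8
scene high [324 238  15  16 192] [ 447.6 -100.6  129.1] [ 444.1 -101.1] [23.3 23.3] 6.3
scene high [291 324   8  14  61] [ 611.8 -136.1  131.6] [ 614.5 -138.2] [ 6.6 24.3] 69.4
scene saddle [298 365  25  14 322] [ 654.7 -111.6   93. ] [ 653.6 -111.2] [20.9 34.8] 7.7
7.0 [ 606.9 -153.1   98.3] op 11.7 F [-22.3  -1.7  24.2]
toolaxes [[-0.004, 0.993, 0.12], [-0.001, 0.12, -0.993], [-1.0, -0.005, 0.001]] yaw of tool y minus chest x deg -0.013569215074101137 q7 -0.02
25mm along chest x in tool units [-0.005  1.    -0.   ]
```

View pics/s1.png

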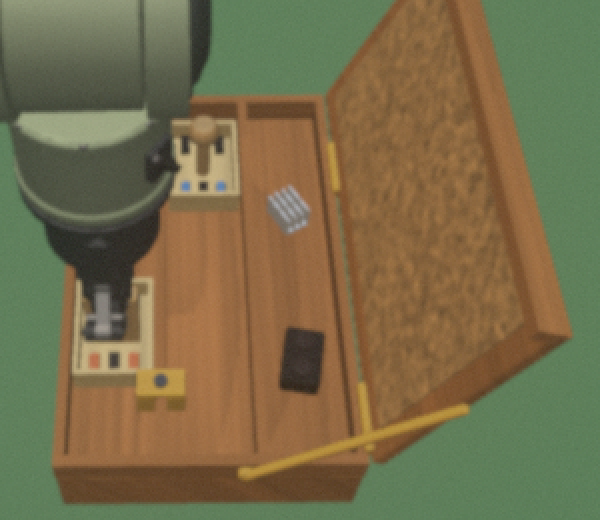

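The picture shows the tray's far edge against the saddle near (145,380). The 22 N reaction force means it has bound. The knob tray hasn't moved. Now I'll back off 40 mm.

move_arm:
  rows:
    - [[0, -0.1, 0, 0], [0, -0.26, 0, 0], [0, -0.3, 0, 0], [0, -0.3, 0, 0], [0, -0.3, 0, 0], [0, -0.25, 0, 0], [0, -0.15, 0, 0], [0, 0, 0, 0], [0, 0, 0, 0], [0, 0, 0, 0]]

```text
time: 7.83
eef_pos: [567.7, -157.6, 98.1]
orientation: [1.12, 1.264, -1.121]
contact_force: [-4.8, -0.9, 12.3]
opening: 11.9
```

move_arm:
  rows:
    - [[0, 0, 0, 0], [0, 0, 0, 0], [0, 0, 0, 0], [0, 0, 0, 0], [0, 0, 0, 0], [0, 0, 0, 0], [0, 0, 0, 0], [0, 0, 0, 0]]
  hand: 50

```text
time: 8.5
eef_pos: [568.0, -157.3, 97.5]
orientation: [1.12, 1.264, -1.12]
contact_force: [0.4, -0.8, -0.5]
opening: 49.9
```

move_arm:
  rows:
    - [[-0.3, 0, 0, 0], [-0.6, 0, 0, 0], [-0.8, 0, 0, 0], [-0.9, 0, 0, 0], [-0.9, 0, 0, 0], [-0.9, 0, 0, 0], [-0.6, -0.5, 0.8, 0], [0, -0.6, 0.9, 0], [0, -0.6, 0.9, 0], [0, -0.6, 0.9, 0], [0, -0.6, 0.9, 0], [0, -0.6, 0.9, 0]]

```text
time: 9.5
eef_pos: [496.4, -300.4, 223.3]
orientation: [1.12, 1.263, -1.12]
contact_force: [0.9, 0.0, -0.9]
opening: 49.5
```

move_arm:
  rows:
    - [[0, -0.6, 0.9, 0], [0, -0.6, 0.9, 0], [0, -0.6, 0.9, 0], [0, -0.6, 0.9, 0], [0, 0, 0, 0], [0, 0, 0, 0], [0, 0, 0, 0]]

```text
time: 10.08
eef_pos: [448.7, -395.3, 222.9]
orientation: [1.12, 1.264, -1.119]
contact_force: [-0.3, 0.1, 0.1]
opening: 49.8
```

```bash
python3 chk.py 2; python3 plan.py
```

```text
top high [317 134  26  13 258] [ 564.1 -157.9  134.3] [ 566.5 -158. ] [12.4 39.7] 6.9
top high [288 212  16  16 203] [ 439.2 -101.2  129.3] [ 439.8 -100.2] [23.9 24.1] 88.9
top saddle [289  90  23  15 249] [ 650. -112.   92.] [ 650.9 -111.9] [21.1 35.9] 5.8
scene high [324 238  15  16 192] [ 448.  -100.5  129. ] [ 444.4 -101.1] [23.1 23.4] 5.6
scene high [272 300  28  15 356] [ 573.3 -156.6  133.8] [ 570.5 -157.7] [13.9 40.2] 10.5
scene saddle [274 319  26   5  69] [ 574.7 -157.    91.7] [ 574.8 -157.9] [ 4.1 39.3] 4.6
scene saddle [298 365  25  15 319] [ 654.6 -111.    92.9] [ 653.6 -111.3] [20.6 35.4] 5.9
10.1833 [ 449.  -394.9  222.8] op 49.9 F [ 0.9 -0.2  0.3]
toolaxes [[0.0, 0.993, 0.122], [0.0, 0.122, -0.993], [-1.0, 0.0, -0.0]] yaw of tool y minus chest x deg 0.09400058680354384 q7 0.54
25mm along chest x in tool units [0.    1.    0.002]
```

View pics/s2.png

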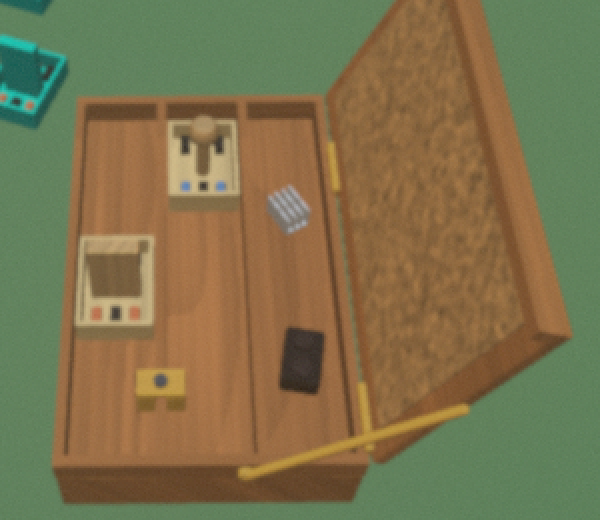

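The tray is flat in its lane near (115,285), with a clear gap to the saddle at (160,382). Measured x is -89 mm and y is -35.5 mm in the saddle frame, which is on target.

```bash
python3 -c "
from rig import ctrl; print(ctrl.job_done())"
```

```text
the job is handed in; nothing more can be done
None
```

I slid the bar-handled tray along its lane until it bound on the saddle, backed it off about 40 mm, let go and moved the arm clear. I handed the job in at about 10 s; the hand-in gives no verdict.

- **Reaching the saddle:** the tray stopped after about 170 mm of travel against an expected 169 mm, with about 22 N pushing back.
- **Final tray position:** the top camera puts the bar at x ≈ -89 mm and y ≈ -35.5 mm in the saddle frame, so the gap is about 39 mm. The bar top measures about 134–135 mm above the table, as it should when the tray is down on its lane floor.
- **Knob tray:** it measured within 0.5 mm of where it started in both views.
- **Arm:** it is touching nothing, with contact forces under 1 N.
- **Disagreement:** the scene camera puts the bar about 4 mm farther along x than the top camera. It also reads the saddle about 3 mm farther along, so the gap agrees to about 1–2 mm.

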